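Stand a module on end in the burn-in bay

ROBOT

A 7-joint arm with a two-finger parallel gripper is mounted at the origin on the work surface. World frame = base frame: x ahead of the robot, y to its left, z up, the work surface at z = 0. Lengths are in m, angles in rad, forces in N, time in s.
With the tool pointing down it reaches from about 0.4 to 0.875 m from the base axis. Payload 19.3 kg.
Tool frame: the origin (TCP) lies at the very end of the fingers, on their centre line; the grasp point (between the pads) lies 19 mm behind it; z points along the fingers, y is the line along which they close (so a half turn about z gives the same grasp; the last joint's range is limited). The gripper opens to 85 mm and grips with 20 to 120 N. Pads are 22 mm wide; open, the fingers measure 114 mm over their backs; the gripper's body (76 mm by 85 mm) begins 54 mm behind the grasp point. The pads swing forward as they close: fully open they stand 13 mm farther back than shut.
Start: joints at [-1.378, 0.521, -0.036, 1.599, 0.021, 1.021, -0.113], TCP at [0.162, 0.604, 0.231] pointing down, gripper open.
Joint ranges: [-2.91, 2.91], [-0.3, 2.13], [-1.5, 1.42], [0.17, 2.43], [-1.26, 4.41], [0.16, 1.93], [-2.52, 2.52]. Speed limits (rad/s): [1.89, 1.89, 2.39, 2.39, 3.01, 3.01, 3.01].

INTERFACE

Orientations are given as [roll, pitch, yaw] about the fixed x, y, z axes, in that order (R = Rz(yaw) Ry(pitch) Rx(roll)).
In Python, from workcell import observe, grab_frame, job_done gives the robot as it stands.
- The arm moves only by the tool move_arm, never from a script. Its argument "plan" is a list that holds one entry, the list of rows, each a list of 7 numbers: the shift along the tool's x, y, z each as a share of 0.02 m, from -1 to 1, then the turn, a rotation vector about the tool's x, y, z each as a share of 6 degrees, from -1 to 1, then the opening, from -1 (shut) to 1 (fully open). A call has exactly 10 rows; each row shifts and turns the commanded pose from where the row before left it, along the tool's axes as they then stand; what a row does not reach is not made up. A row lasts 1/10 s, in which the tool goes at most 50 mm and 8.59 degrees, less where a joint would pass 70% of its speed; a pose out of reach is approached as far as the arm can. A call with a number of a shift or a turn outside -1 to 1 is refused whole. A call with a gripper value outside its range is refused whole. The fingers move at their own pace and stop on an object; "grip_force" is the grip in N (left out, the last holds). Time passes only in rows, so rows that do not move let the fingers close, or fill a call up. It gives the time, the measured TCP pose, the force, the opening and the grip force at its end, in the units of the state.
- observe(): the state, without advancing time (a new reading comes with each control period).
- grab_frame(name): name is "scene" or "top" or "wrist"; returns a dict with "color" (384x512x3 uint8, red, green, blue), "intrinsics" (3x3 intrinsics, pixels), "position" and "orientation" of the camera in the world; the wrist camera has in their place "tool_from_camera" (4x4, takes a point from camera to tool coordinates, whose origin is the TCP and whose axes are the flange's). Camera axes: x right, y down, z forward; pixel columns grow to the right and rows downward; lengths in m; the calibration is good to about 2 mm. A picture is of the moment at which its call begins: read the wrist's pose just before it. There is no depth.
- job_done(): hands the job in; it is judged then, once.
The state is a dict: "clock": time; "qpos": joint angles; "qd": joint speeds; "joint_efforts": joint torques, N m; "position": TCP position; "tool_rot": TCP orientation; "force": force on the tool from outside, world axes, zero at the start; "moment": the same for the moment, N m; "grip_width": finger opening in m; "finger_force": force on a finger pad.
Only numpy, scipy, OpenCV 4.12 (cv2) and the standard library are available. Lean on these libraries where they do the work, as an engineer would, in place of code of your own. Each camera call takes 0.05 s, during which the arm holds its last target. There are 200 camera calls.

TASK

Take the flat metal module with the green label and stand it upright on its short end in the burn-in bay, gold contacts at the top, centred side to side, its bare back flat against the dark cooling plate and the green label facing the red sliding jaw. Slide the jaw up until it touches the module and holds it there, and let go. Leave the failed module with the red label, the screwdriver and the yellow tray where they lie.

Things in the scene. Friction and masses are not known exactly. Their poses are not given: they have to be found in the camera images.
- module: The module to stand up: aluminium box 90 mm (x) by 68 mm (y) by 20 mm (z), about 250 g (varies), green label on its top face (+z), black strip with gold contacts at its +x end. It starts lying flat, label up. Origin: centre of its bare back face (z = 0), the label face is at z = +20 mm, the ends at x = -45 and +45 mm; +x end must finally be up.
- failed: Failed module with a red label, same shape and frame as the other, lying flat on the bench. To be left alone.
- bay: Burn-in bay, fixed to the bench. Aluminium slab 8 mm thick, x -125 to +60 mm, y -60 to +60 mm; its top, z = 8 mm, is where the module stands. A dark upright cooling plate, 56 mm wide in y (centred), rises from the slab to z = 60 mm; its face, at x = +30 mm, looks to -x towards the jaw; fins behind it to x = 54 mm. Origin: on the bench under the slab, midway in y; z up.
- jaw (a joint): Travel in m of the red sliding jaw along the bay's +x, towards the cooling plate. At 0 its face is at bay x = -35 mm (65 mm from the plate), at its end stop, 0.06, 5 mm from the plate. It starts between 0 and 0.012, slides with about 4 N of friction and stays where it is left.
- jaw_face (a point): Centre of the jaw's black rubber front face, which looks to +x of the bay, 15 mm above the slab; frame parallel to the bay's. The jaw is a red block 30 mm long (x, from the face back), 60 mm wide (y), its top 30 mm above the slab. It can be pushed on its back side.
- driver: Screwdriver lying on the bench, about 200 mm long, origin under the middle of the tool. To be left alone.
- tray: Small yellow open two-part tray, 100 by 70 by 30 mm high, 0.4 kg, origin under its centre. To be left alone.
Not all that is in view belongs to the job. Leave any turquoise look-alike of the module alone.

How it is judged:
At the end, for the whole second after the job is handed in: Green module on its end on the slab, contacts up (within 4 deg, 3 mm of seated), within 12 mm of the bay's middle line, bare back within 4 mm and 4.5 deg of the cooling plate; jaw face within 3 mm of the label face; all at rest (angle between module's own x axis and vertical below 0.07 rad and angle between the z axis of module and the x axis of bay, either way round below 0.08 rad and x of module in the frame of bay between 0.026 and 0.034 m and y of module in the frame of bay between -0.012 and 0.012 m and z of module in the frame of bay between 0.05 and 0.056 m and z of jaw_face in the frame of module between 0.016 and 0.023 m and linear speed of module below 0.02 m/s and angular speed of module below 0.1 rad/s and velocity of joint jaw below 0.01 m/s); the robot touches nothing.
It fails at once if the failed module is shifted by more than 20 mm (distance of failed from where it was at the start of the episode above 0.02 m).
It fails at once if the screwdriver is shifted by more than 25 mm (distance of driver from where it was at the start of the episode above 0.025 m).
It fails at once if the yellow tray is shifted by more than 20 mm (distance of tray from where it was at the start of the episode above 0.02 m).
It also fails if it takes over 64 s, if anything falls off the work surface, if the arm or the gripper's body presses on something with over 40 N, if the wrist force passes 120 N, or if a joint passes its speed limit or range.

## Working session

There is one attempt and no reset: what is moved stays moved. The work goes in short steps, Python scripts to look and compute and a tool call to move; the robot and the scene stay as the last step left them, time stands still between calls to the robot, and variables do not carry over. Pictures are saved under pics/ and viewed, at most 10 in all, crops included, and the job is handed in when it is done.

Besides the shell and the picture viewer there is one more tool, called after "Call:" as name(argument=value, ...), one argument or row to a line, values as JSON. move_arm: Moves the arm, as the interface text tells. Shift numbers are shares of 0.02 m and turn numbers shares of 6 degrees, none past 1 either way. Its arguments: {"type":"object","properties":{"plan":{"type":"array"},"grip_force":{"type":"number"}},"required":["plan"]}

```bash
mkdir -p pics; ls; python3 - <<'E'
from workcell import observe, grab_frame
import cv2,numpy as np
s=observe();print({k:np.round(v,3) for k,v in s.items()})
f={n:grab_frame(n) for n in("scene","top")}
for n in f:
    print(n,f[n]["intrinsics"],f[n]["position"],f[n]["orientation"])
    np.savez(f"pics/{n}0.npz",**f[n])
cv2.imwrite("pics/a.png",cv2.cvtColor(f["top"]["color"],4))
cv2.imwrite("pics/b.png",cv2.cvtColor(f["scene"]["color"],4))
E
```

```text
pics
{'clock': np.float64(0.0), 'qpos': array([-1.378,  0.522, -0.036,  1.6  ,  0.021,  1.021, -0.113]), 'qd': array([-0.   , -0.001, -0.   , -0.001,  0.   , -0.002, -0.   ]), 'joint_efforts': array([-0.0000e+00, -9.2712e+01,  1.9800e+00, -3.6994e+01,  1.8000e-02,
        8.0000e-03,  0.0000e+00]), 'position': array([0.162, 0.603, 0.231]), 'tool_rot': array([-3.14 ,  0.   ,  2.879]), 'force': array([ 0.05 , -0.083,  0.823]), 'moment': array([-0.005,  0.005,  0.048]), 'finger_force': np.float64(0.0), 'grip_width': np.float64(0.085)}
scene [[410.68876597   0.         253.85001531]
 [  0.         410.68876597 188.6871463 ]
 [  0.           0.           1.        ]] [0.98450678 0.60070502 0.58556321] [-2.22562949  0.00433146  2.50027471]
top [[430.74187489   0.         254.21969039]
 [  0.         430.74187489 188.06564178]
 [  0.           0.           1.        ]] [0.46747737 0.02110929 0.7746606 ] [-2.9890592   0.01724939 -1.56722617]
```

View pics/a.png

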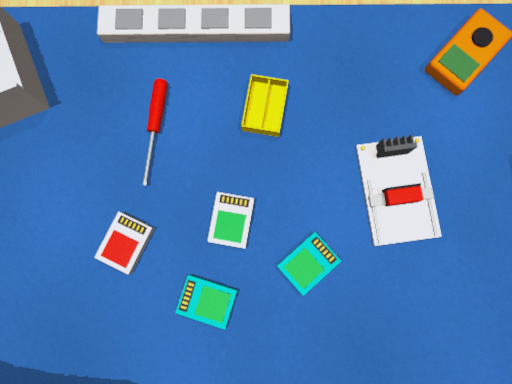

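View pics/b.png

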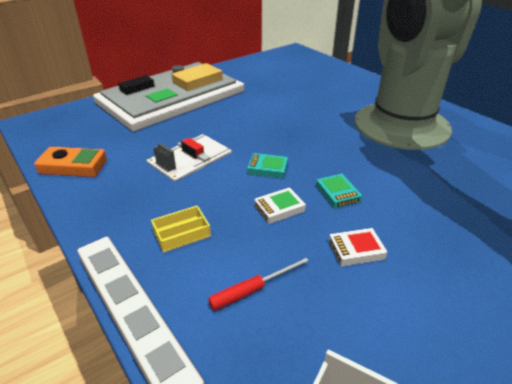

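The top view shows the green-label white module at about (231,220) with its contacts to the top of the image. The failed module is at (124,243), the bay at (398,190) with its plate at the top and red jaw at (404,195), the tray at (265,105) and the driver at (155,130). The turquoise decoys are at (207,301) and (309,264). The scene view agrees.

```bash
cat > h.py <<'E'
import numpy as np,cv2
from scipy.spatial.transform import Rotation as R
def ray(f,px,z):
    K=f["intrinsics"];p=np.array(f["position"]);M=R.from_euler("xyz",f["orientation"]).as_matrix()
    px=np.atleast_2d(np.asarray(px,float));d=np.c_[(px-K[:2,2])/K[0,0],np.ones(len(px))]@M.T
    return p+d*((z-p[2])/d[:,2])[:,None]
def comp(mask,seed):
    n,l,s,c=cv2.connectedComponentsWithStats(mask.astype(np.uint8))
    return (l==l[seed[1],seed[0]]).astype(np.uint8) if mask[seed[1],seed[0]] else None
def rect(m,f,z):
    c=max(cv2.findContours(m.astype(np.uint8),0,cv2.CHAIN_APPROX_NONE)[0],key=cv2.contourArea)[:,0]
    w=ray(f,c,z);r=cv2.minAreaRect((w[:,:2]*1000).astype(np.float32));return r,np.round(cv2.boxPoints(r))
E
python3 - <<'E'
from h import *
f=dict(np.load("pics/top0.npz"));im=f["color"];hsv=cv2.cvtColor(im,cv2.COLOR_RGB2HSV)
H,S,V=[hsv[...,i].astype(int) for i in range(3)]
notblue=~((H>95)&(H<130)&(S>100))
white=(S<40)&(V>150)
for n,s,z in(("module",(231,200+6),.02),("failed",(137,253),.02),("bay",(385,225),.008)):
    m=np.zeros_like(notblue);cv2
    k=comp(notblue,s); print(n,rect(k,f,z)if k is not None else None)
    k=comp(white,s); print(n,"white",rect(k,f,z)if k is not None else None)
g=(H>55)&(H<80)&(S>100);print("green",rect(comp(g,(231,228)),f,.02))
r=((H<8)|(H>172))&(S>150)&(V>180);k=comp(r,(404,195));print("jaw",rect(k,f,.038))
d=V<60
k=comp(d,(397,150)); print("plate",rect(k,f,.06) if k is not None else None)
y=(H>22)&(H<35)&(S>150);print("tray",rect(comp(y,(265,80)) if y[80,265] else y,f,.03))
cv2.imwrite("pics/c.png",cv2.resize(cv2.cvtColor(im[125:255,340:450],4),None,fx=5,fy=4.6,interpolation=2))
E
```

```text
module (((527.8988037109375, 76.05732727050781), (69.73693084716797, 91.3746337890625), 80.16205596923828), array([[477.,  50.],
       [567.,  34.],
       [579., 103.],
       [489., 118.]], dtype=float32))
module white (((527.4795532226562, 75.70234680175781), (67.52656555175781, 89.45771789550781), 80.158447265625), array([[478.,  50.],
       [566.,  35.],
       [577., 101.],
       [489., 117.]], dtype=float32))
failed (((487.76007080078125, 261.8101806640625), (73.17110443115234, 92.39746856689453), 64.7032699584961), array([[430., 248.],
       [514., 209.],
       [545., 275.],
       [462., 315.]], dtype=float32))
failed white (((487.7912902832031, 263.390380859375), (67.41351318359375, 89.59938049316406), 64.69849395751953), array([[433., 252.],
       [514., 214.],
       [543., 275.],
       [462., 313.]], dtype=float32))
bay (((584.31787109375, -221.7971649169922), (188.70553588867188, 121.97412872314453), 8.087090492248535), array([[ 482., -175.],
       [ 499., -295.],
       [ 686., -269.],
       [ 669., -148.]], dtype=float32))
bay white (((582.5403442382812, -222
[... 343 characters left out ...]
  [544.,  98.],
       [497., 106.]], dtype=float32))
jaw (((568.8087768554688, -223.75941467285156), (25.281892776489258, 57.74250793457031), 8.25782299041748), array([[ 552., -197.],
       [ 560., -254.],
       [ 585., -251.],
       [ 577., -193.]], dtype=float32))
plate (((646.2237548828125, -204.06932067871094), (61.16521072387695, 27.825275421142578), 89.97642517089844), array([[ 632., -235.],
       [ 660., -235.],
       [ 660., -173.],
       [ 632., -173.]], dtype=float32))
tray (((734.0010986328125, 16.445629119873047), (69.39274597167969, 105.93727111816406), 80.15119171142578), array([[676.,  -9.],
       [780., -27.],
       [792.,  42.],
       [688.,  60.]], dtype=float32))
```

View pics/c.png

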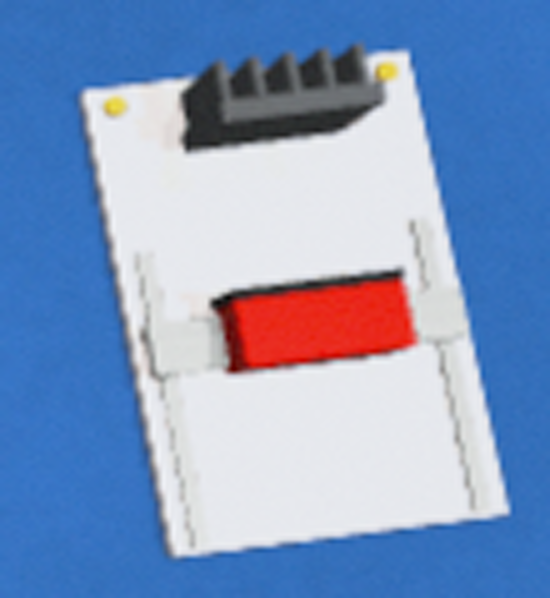

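Bay at about (615,-217.5) mm with its x axis at yaw 8.1°. Plate face is at about (645,-213). Module is centred at (528,76) with yaw -10°, and its size of 69x91 mm is right. I'll move over to the module now.

Call:
move_arm(
  plan=[
    [[-1,-0.84,0,0,0,0,1],[-1,-0.84,0,0,0,0,1],[-1,-0.84,0,0,0,0,1],[-1,-0.84,0,0,0,0,1],[-1,-0.84,0,0,0,0,1],[-1,-0.84,0,0,0,0,1],[-1,-0.84,0,0,0,0,1],[-1,-0.84,0,0,0,0,1],[-1,-0.84,0,0,0,0,1],[-1,-0.84,0,0,0,0,1]],
  ],
)

```text
clock: 1.1
position: [0.3123, 0.3883, 0.2311]
tool_rot: [-3.141, -0.0, 2.879]
force: [0.9, -0.4, -0.2]
grip_width: 0.0853
finger_force: 0.0
```

```bash
cat > log.py <<'E'
from workcell import observe
import json,numpy as np
s=observe();open("log.txt","a").write(json.dumps([list(map(float,s[k])) for k in("qpos","position","tool_rot")])+"\n")
for k in("clock","qpos","position","tool_rot","force","grip_width","finger_force"):print(k,np.round(s[k],4))
E
python3 log.py
```

```text
clock 1.1
qpos [-1.0203  0.3212  0.0098  1.9281 -0.004   0.8927  0.2995]
position [0.3123 0.3883 0.2311]
tool_rot [-3.1412e+00 -1.0000e-04  2.8788e+00]
force [ 0.8929 -0.4005 -0.2446]
grip_width 0.0853
finger_force 0.0
```

Call:
move_arm(
  plan=[
    [[-1,-0.84,0,0,0,-0.1,1],[-1,-0.84,0,0,0,-0.1,1],[-1,-0.84,0,0,0,-0.1,1],[-1,-0.84,0,0,0,-0.1,1],[-1,-0.84,0,0,0,-0.1,1],[-1,-0.84,0,0,0,-0.1,1],[-1,-0.84,0,0,0,-0.1,1],[-1,-0.84,0,0,0,-0.1,1],[-1,-0.84,0,0,0,0,1],[-1,-0.84,0,0,0,0,1]],
  ],
)

```text
clock: 2.1
position: [0.4714, 0.1814, 0.2311]
tool_rot: [-3.141, -0.0, 2.963]
force: [0.1, 0.6, 0.7]
grip_width: 0.0852
finger_force: 0.0
```

```bash
python3 log.py
```

```text
clock 2.1
qpos [-0.5654  0.3332  0.1024  1.9153 -0.0428  0.8955  0.9501]
position [0.4714 0.1814 0.2311]
tool_rot [-3.1413e+00 -3.0000e-04  2.9626e+00]
force [0.0836 0.5686 0.6569]
grip_width 0.0852
finger_force 0.0
```

```bash
cat > kin.py <<'E'
import numpy as np,json,itertools
from scipy.spatial.transform import Rotation as R
from scipy.optimize import least_squares
def data():
    D=[([-1.378,.5215,-.036,1.5995,.021,1.021,-.113],[.162,.6035,.231],[-3.1405,0,2.879])]
    return D+[json.loads(l) for l in open("log.txt")]
def fk(q,p,sg):
    # p: h,L1,L2,Lt,a1,a2,a3,y0(base yaw),y7
    q=np.array(q)*np.array(sg)
    z=lambda a:R.from_euler("z",a);y=lambda a:R.from_euler("y",a)
    T=z(q[0]+p[7]);x=np.array([0,0,p[0]])
    T=T*y(q[1]);T=T*z(q[2]);x=x+T.apply([p[4],0,p[1]])
    T=T*y(q[3]);x=x+T.apply([p[5],0,0]);T=T*z(q[4]);x=x+T.apply([0,0,p[2]])
    T=T*y(q[5]);x=x+T.apply([p[6],0,0]);T=T*z(q[6]+p[8]);x=x+T.apply([0,0,p[3]])
    return x,T
def res(p,sg,D,reg=.01):
    r=[]
    for q,x,e in D:
        X,T=fk(q,p,sg);r+=list((X-x)*5)+list((T.inv()*R.from_euler("xyz",e)).as_rotvec())
    return np.r_[r,reg*np.array(p[4:7]),reg*(p[0]-.36),reg*(p[1]-p[2])]
def fit():
    best=None;D=data()
    for s in itertools.product((1,-1),repeat=4):
        sg=[s[0],1,s[1],1,s[2],1,s[3]]
        for y7 in(0,1.57,-1.57,3.14):
          f=least_squares(res,[.36,.45,.45,.3,0,0,0,0,y7],args=(sg,D))
          if best is None or f.cost<best[0]: best=(f.cost,sg,f.x)
    return best
if __name__=="__main__":
    b=fit();print(b[0],b[1],np.round(b[2],4))
    for q,x,e in data():
        X,T=fk(q,b[2],b[1]);print(np.round(X-x,4),np.round((T.inv()*R.from_euler("xyz",e)).as_rotvec(),4))
    json.dump([b[1],list(b[2])],open("kin.json","w"))
E
python3 kin.py
```

```text
0.0006020612348444749 [-1, 1, -1, 1, -1, 1, -1] [ 0.3599  0.389   0.8813 -0.2451  0.2897  0.1249  0.5062 -0.107   1.4635]
[ 0.0027 -0.0007 -0.    ] [ 0.0011 -0.     -0.0007]
[-0.0035  0.0042  0.0013] [ 0.     -0.      0.0003]
[-0.0004 -0.0021 -0.0013] [ 0.     -0.      0.0003]
```

Call:
move_arm(
  plan=[
    [[-1,-0.58,0.73,0,0,0,1],[-1,-0.58,0.73,0,0,0,1],[-1,-0.58,0.73,0,0,0,1],[-1,-0.58,0.73,0,0,0,1],[-1,-0.58,0.73,0,0,0,1],[-1,-0.58,0.73,0,0,0,1],[-1,-0.58,0.73,0,0,0,1],[-1,-0.58,0.73,0,0,0,1],[0,0,0,0,1,0,1],[0,0,0,0,1,0,1]],
  ],
)

```text
clock: 3.1
position: [0.6116, 0.0622, 0.1144]
tool_rot: [3.141, -0.214, 2.962]
force: [-0.6, 0.1, 0.1]
grip_width: 0.0853
finger_force: 0.0
```

```bash
python3 log.py
```

```text
clock 3.1
qpos [-0.2048  0.7499  0.0727  1.5355 -0.1347  1.065   1.3227]
position [0.6116 0.0622 0.1144]
tool_rot [ 3.1414 -0.214   2.9624]
force [-0.5989  0.1266  0.127 ]
grip_width 0.0853
finger_force 0.0
```

Call:
move_arm(
  plan=[
    [[0,0,0,0,1,0,1],[0,0,0,0,1,0,1],[0,0,0,0,1,0,1],[0,0,0,0,0,0,1],[0,0,0,0,0,0,1],[0,0,0,0,0,0,1],[0,0,0,0,0,0,1],[0,0,0,0,0,0,1],[0,0,0,0,0,0,1],[0,0,0,0,0,0,1]],
  ],
)

```text
clock: 4.1
position: [0.6119, 0.0626, 0.1148]
tool_rot: [3.141, -0.523, 2.963]
force: [0.1, -0.5, -0.7]
grip_width: 0.0854
finger_force: 0.0
```

```bash
python3 log.py; python3 kin.py
python3 - <<'E'
from h import *
from workcell import *
s=observe();f=grab_frame("wrist");np.savez("pics/w1.npz",pos=s["position"],rot=s["tool_rot"],**f)
cv2.imwrite("pics/w1.png",cv2.cvtColor(f["color"],4));print(np.round(f["tool_from_camera"],3),f["intrinsics"][0,0])
E
```

```text
clock 4.1
qpos [-0.1459  0.9318  0.0508  1.2442 -0.1821  1.4753  1.3515]
position [0.6119 0.0626 0.1148]
tool_rot [ 3.1414 -0.523   2.9627]
force [ 0.0896 -0.5427 -0.6731]
grip_width 0.0854
finger_force 0.0
0.003779671771635095 [-1, 1, -1, 1, -1, 1, -1] [ 3.3550e-01  5.3120e-01  4.2330e-01  3.4340e-01 -1.5000e-03 -6.0000e-04
 -2.1000e-03 -1.0270e-01  1.4711e+00]
[0.0058 0.0002 0.0017] [ 0.0011 -0.     -0.004 ]
[-0.0064  0.005   0.0002] [ 0.    -0.    -0.003]
[-0.0036  0.0063 -0.0009] [ 0.    -0.    -0.003]
[ 0.0003 -0.0031 -0.0014] [ 0.0218  0.0011 -0.0007]
[-0.001  -0.0018  0.0003] [0.0512 0.0026 0.0107]
[[-0.001 -0.952 -0.306  0.078]
 [ 1.    -0.001 -0.001  0.   ]
 [ 0.    -0.306  0.952 -0.143]
 [ 0.     0.     0.     1.   ]] 290.04130690019963
```

View pics/w1.png

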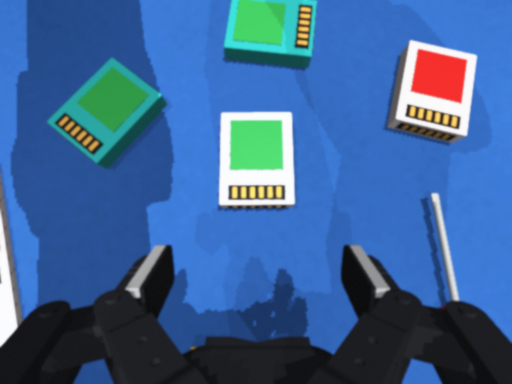

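The wrist view shows the module at (257,160) with its contacts toward the gripper, nearly centred between the finger tips at (165,250) and (355,250). The failed module and decoys are clear of the fingers.

```bash
sed -i 's/T.apply(\[p\[4\],0,p\[1\]\])/T.apply([0,p[4],p[1]])/; s/T.apply(\[p\[5\],0,0\])/T.apply([0,p[5],0])/; s/T.apply(\[p\[6\],0,0\])/T.apply([0,p[6],0])/' kin.py
sed -i 's/reg\*(p\[0\]-.36)/reg*(p[0]-.36),p[7]/' kin.py
python3 kin.py; python3 - <<'E'
from h import *
d=dict(np.load("pics/w1.npz"));im=d["color"];hsv=cv2.cvtColor(im,cv2.COLOR_RGB2HSV)
T=R.from_euler("xyz",d["rot"]);C=d["tool_from_camera"]
M=T.as_matrix()@C[:3,:3];f=dict(intrinsics=d["intrinsics"],position=d["pos"]+T.apply(C[:3,3]),orientation=R.from_matrix(M).as_euler("xyz"))
g=(hsv[...,0]>55)&(hsv[...,0]<75)&(hsv[...,1]>100)
r=rect(comp(g,(256,145)),f,.02);print("green",r)
w=(hsv[...,1]<40)&(hsv[...,2]>150);r=rect(comp(w,(224,160)),f,.02);print("white",r)
print(np.round(T.as_matrix(),3))
E
```

```text
7.049584104396616e-05 [-1, 1, -1, 1, -1, 1, -1] [ 3.1930e-01  5.2870e-01  4.2190e-01  3.2570e-01 -2.8000e-02 -2.8000e-02
 -2.9000e-03  2.0000e-04  1.5708e+00]
[ 0.0005  0.0013 -0.0004] [ 0.0011 -0.     -0.0008]
[ 0.      0.0005 -0.0004] [-0.      0.      0.0002]
[-0.0014 -0.0006  0.0002] [-0.      0.      0.0002]
[-0.0007 -0.      0.0005] [-0.     -0.      0.0002]
[ 0.0003 -0.      0.0001] [-0.0001 -0.      0.0002]
green (((517.2435913085938, 78.66796875), (48.49480438232422, 47.84819412231445), 79.70743560791016), array([[489.,  59.],
       [536.,  51.],
       [545.,  98.],
       [498., 107.]], dtype=float32))
white (((529.188232421875, 76.57415771484375), (68.0623779296875, 90.8896713256836), 80.10635375976562), array([[479.,  51.],
       [568.,  35.],
       [580., 102.],
       [490., 118.]], dtype=float32))
[[-0.852  0.178 -0.492]
 [ 0.154  0.984  0.089]
 [ 0.5    0.    -0.866]]
```

```bash
cat > plan.py <<'E'
from kin import *
sg,p=json.load(open("kin.json"))
lo=np.array([-2.91,-.3,-1.5,.17,-1.26,.16,-2.52]);hi=np.array([2.91,2.13,1.42,2.43,4.41,1.93,2.52])
yb=np.deg2rad(8.1);bx=np.array([np.cos(yb),np.sin(yb),0]);by=np.array([-np.sin(yb),np.cos(yb),0]);O=np.array([.615,-.2175,0])
def toolR(th,flip=0): # final: z_t = bx cos - z sin ; tool y ~ +module y (=by)
    z=bx*np.cos(th)-np.array([0,0,1])*np.sin(th);y=by*(-1 if flip else 1)
    return R.from_matrix(np.c_[np.cross(y,z),y,z])
def ik(x,T,q0,n=1):
    f=lambda q:np.r_[(fk(q,p,sg)[0]-x)*5,(fk(q,p,sg)[1].inv()*T).as_rotvec(),1e-3*(q-q0)]
    r=least_squares(f,np.clip(q0,lo+1e-3,hi-1e-3),bounds=(lo,hi));return r.x,np.abs(r.fun[:6]).max()
if __name__=="__main__":
    rng=np.random.default_rng(0)
    for th in(20,30,45):
        for fl in(0,1):
            T=toolR(np.deg2rad(th),fl);g=O+.02*bx+np.array([0,0,.078]);x=g+T.apply([0,0,.015])
            S=[]
            for i in range(40):
                q,e=ik(x,T,rng.uniform(lo,hi))
                if e<.005:S.append((min((q-lo).min(),(hi-q).min()),q))
            S.sort(key=lambda s:-s[0]);print(th,fl,len(S));[print(np.round(s[1],2)) for s in S[:4]]
E
python3 plan.py
```

```text
20 0 27
[ 0.67  0.99 -0.19  2.18  3.79  1.14 -1.42]
[ 0.39  1.02  0.15  2.18  3.78  1.34 -1.64]
[ 0.35  1.03  0.2   2.18  3.77  1.37 -1.68]
[ 0.34  1.04  0.21  2.18  3.77  1.38 -1.69]
20 1 28
[ 0.67  0.99 -0.2   2.18  3.78  1.13  1.73]
[0.45 1.01 0.07 2.18 3.78 1.29 1.55]
[0.42 1.02 0.12 2.18 3.78 1.32 1.52]
[0.41 1.02 0.13 2.18 3.78 1.33 1.51]
30 0 26
[ 0.23  0.95  0.32  2.17  3.82  1.16 -1.84]
[ 0.09  1.03  0.52  2.17  3.82  1.29 -1.97]
[ 0.37  0.91  0.14  2.17  3.81  1.06 -1.72]
[ 0.5   0.88 -0.02  2.17  3.79  0.97 -1.62]
30 1 26
[0.18 0.98 0.4  2.17 3.82 1.21 1.25]
[0.31 0.92 0.21 2.17 3.82 1.1  1.37]
[0.34 0.91 0.18 2.17 3.82 1.08 1.39]
[0.35 0.91 0.17 2.17 3.81 1.07 1.4 ]
45 0 20
[ 0.11  0.84  0.42  2.1   4.04  0.8  -2.12]
[ 0.26  0.79  0.21  2.1   4.    0.67 -2.  ]
[-0.02  0.92  0.61  2.1   4.05  0.94 -2.23]
[ 1.26  1.12 -1.22  2.11  2.17  0.52  0.38]
45 1 27
[0.07 0.86 0.48 2.1  4.05 0.84 0.98]
[0.1  0.85 0.44 2.1  4.04 0.81 1.01]
[0.14 0.83 0.38 2.1  4.03 0.78 1.04]
[-0.23  1.19  1.    2.1   4.02  1.28  0.67]
```

Call:
move_arm(
  plan=[
    [[0,-0.06,1,0,0,0,1],[0,0,1,0,0,0,1],[0,0,1,0,0,0,1],[0,0,1,0,0,0,1],[0,0,0.8,0,0,0,1],[0,0,0.6,0,0,0,1],[0,0,0.4,0,0,0,1],[0,0,0.25,0,0,0,1],[0,0,0.12,0,0,0,1],[0,0,0,0,0,0,1]],
  ],
  grip_force=80,
)

```text
clock: 5.15
position: [0.5512, 0.0723, 0.0077]
tool_rot: [3.142, -0.523, 2.962]
force: [0.4, -0.7, 0.3]
grip_width: 0.0853
finger_force: 0.0
```

```bash
python3 log.py
python3 - <<'E'
from h import *
from workcell import *
f=grab_frame("wrist");cv2.imwrite("pics/w2.png",cv2.cvtColor(f["color"],4))
E
```

```text
clock 5.15
qpos [-0.1592  0.984   0.0268  1.4614 -0.1919  1.205   1.3685]
position [0.5512 0.0723 0.0077]
tool_rot [ 3.1416 -0.5233  2.9625]
force [ 0.4074 -0.7431  0.2508]
grip_width 0.0853
finger_force 0.0
```

View pics/w2.png

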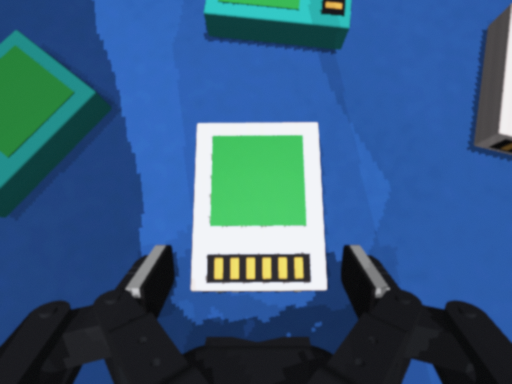

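The wrist view shows the module between the open pads at (150,270) and (365,270), with the contact strip at row 268, centred. I'll go a little lower and close.

Call:
move_arm(
  plan=[
    [[0,0,0.06,0,0,0,1],[0,0,0.06,0,0,0,1],[0,0,0.06,0,0,0,1],[0,0,0.06,0,0,0,1],[0,0,0.06,0,0,0,1],[0,0,0,0,0,0,-1],[0,0,0,0,0,0,-1],[0,0,0,0,0,0,-1],[0,0,0,0,0,0,-1],[0,0,0,0,0,0,-1]],
  ],
  grip_force=80,
)

```text
clock: 6.2
position: [0.5484, 0.0728, 0.0029]
tool_rot: [3.141, -0.523, 2.962]
force: [1.2, -0.1, 6.1]
grip_width: 0.066
finger_force: 89.8
```

```bash
python3 log.py
python3 - <<'E'
from h import *
from workcell import *
f=grab_frame("wrist");cv2.imwrite("pics/w3.png",cv2.cvtColor(f["color"],4))
E
```

```text
clock 6.2
qpos [-0.1597  0.9875  0.0256  1.4698 -0.1926  1.1927  1.3693]
position [0.5484 0.0728 0.0029]
tool_rot [ 3.1415 -0.523   2.9625]
force [ 1.2219 -0.1093  6.0815]
grip_width 0.066
finger_force 89.7786
```

View pics/w3.png

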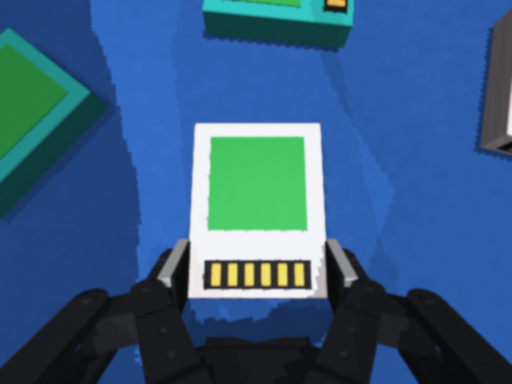

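The wrist view shows the pads at (175,270) and (340,270) closed squarely on the module just behind the contact end, with an opening of 66 mm. Next I plan the carry: lift, then swing the wrist over through the q5 flip.

```bash
cat > path.py <<'E'
from plan import *
from workcell import observe
s=observe();x0=np.array(s["position"]);T0=R.from_euler("xyz",s["tool_rot"]);q0=np.array(s["qpos"])
try: G=json.load(open("grip.json"))
except Exception:
    Rm=R.from_euler("z",np.deg2rad(-9.95));G=[list((T0.inv()*Rm).as_quat()),list(T0.inv().apply(np.array([.5285,.0763,0])-x0))];json.dump(G,open("grip.json","w"))
Gm,gt=R.from_quat(G[0]),np.array(G[1])
MF=R.from_matrix(np.c_[[0,0,1],by,-bx])
def tool_for(dx,dz,dy=0): # tool pose with module at final + offsets
    T=MF*Gm.inv();m=O+(.03+dx)*bx+dy*by+np.array([0,0,.053+dz]);return m-T.apply(gt),T
def corners(x,T):
    M=T*Gm;o=x+T.apply(gt)
    return o+M.apply([[a,b,c] for a in(-.045,.045) for b in(-.034,.034) for c in(0,.02)])
def row(xa,Ta,xb,Tb): return np.r_[Ta.inv().apply(xb-xa)/.02,np.rad2deg((Ta.inv()*Tb).as_rotvec())/6]
E
python3 - <<'E'
from path import *
xL=x0+[0,0,.2]
qA,e=ik(xL,T0,q0);print("A",np.round(qA,2),e)
xB,TB=tool_for(-.015,.12);print("B pose",np.round(xB,3),np.round(TB.as_matrix(),2).tolist())
for seed in([.3,.92,.2,2.17,3.8,1.1,-1.8],[.1,.92,.3,1.8,3.6,1.1,-1.8],[.6,.9,-.2,1.8,3.6,1.1,-1.8]):
    qB,e=ik(xB,TB,np.array(seed));print("B",np.round(qB,2),e)
    for N in(50,):
        P=[fk(qA+(qB-qA)*t,p,sg) for t in np.linspace(0,1,N+1)]
        rows=np.array([row(*P[i],*P[i+1]) for i in range(N)])
        print("max row",np.round(abs(rows).max(0),2),"minz",min(corners(*a)[:,2].min() for a in P).round(3))
        print(np.round([a[0] for a in P[::5]],2).tolist())
xF,TF=tool_for(0,0);print("F",np.round(ik(xF,TF,qB)[0],2),ik(xF,TF,qB)[1])
E
```

```text
A [-0.17  0.73  0.05  1.41 -0.19  1.5   1.32] 2.3245572962956523e-07
B pose [ 0.627 -0.216  0.193] [[-0.5, -0.14, 0.86], [-0.07, 0.99, 0.12], [-0.87, 0.01, -0.5]]
B [ 0.31  0.63  0.26  2.22  4.    0.93 -1.96] 7.601172024992903e-07
max row [1.   1.75 0.46 0.73 0.66 0.71] minz 0.128
[[0.55, 0.07, 0.2], [0.54, -0.1, 0.19], [0.54, -0.25, 0.23], [0.57, -0.37, 0.29], [0.61, -0.44, 0.35], [0.66, -0.47, 0.4], [0.71, -0.46, 0.42], [0.74, -0.41, 0.39], [0.74, -0.35, 0.34], [0.7, -0.28, 0.27], [0.63, -0.22, 0.19]]
B [ 0.21  0.66  0.39  2.22  4.01  1.   -2.01] 7.233257790749721e-07
max row [1.06 1.77 0.47 0.76 0.67 0.73] minz 0.128
[[0.55, 0.07, 0.2], [0.54, -0.1, 0.2], [0.54, -0.26, 0.23], [0.56, -0.37, 0.3], [0.6, -0.44, 0.37], [0.66, -0.47, 0.42], [0.71, -0.45, 0.43], [0.74, -0.41, 0.41], [0.74, -0.35, 0.35], [0.71, -0.28, 0.27], [0.63, -0.22, 0.19]]
B [ 0.6   0.59 -0.11  2.22  3.94  0.76 -1.79] 8.025888794385657e-07
max row [0.88 1.7  0.44 0.67 0.61 0.65] minz 0.128
[[0.55, 0.07, 0.2], [0.54, -0.1, 0.19], [0.55, -0.25, 0.21], [0.58, -0.36, 0.26], [0.62, -0.44, 0.31], [0.67, -0.47, 0.34], [0.71, -0.46, 0.36], [0.74, -0.42, 0.34], [0.73, -0.36, 0.3], [0.7, -0.28, 0.25], [0.63, -0.22, 0.19]]
F [ 0.56  0.87 -0.08  2.18  3.79  0.94 -1.58] 6.203758063094902e-07
```

```bash
cat > sim.py <<'E'
from path import *
qA,e=ik(x0+[0,0,.22],T0,q0)
xA=x0+[0,0,.22]
xB,TB=tool_for(-.015,.12);qB,e=ik(xB,TB,np.array([.6,.9,-.2,1.8,3.6,1.1,-1.8]))
N=40
way=np.array([[.63,-.12,.27],[.66,-.25,.30],[.68,-.25,.28]])
from scipy.interpolate import PchipInterpolator as I
px=I([0,.3,.55,.8,1],np.vstack([xA,way,xB]))
q=qA.copy();Q=[];P=[]
for t in np.linspace(0,1,N+1):
    T=fk(qA+(qB-qA)*t,p,sg)[1];q,e=ik(px(t),T,q);Q.append(q);P.append((px(t),T))
    if round(t*N)%4==0:print(round(t,2),np.round(px(t),2),np.round(q,2),round(e,4),"minz",corners(px(t),T)[:,2].min().round(3))
Q=np.array(Q);print("max dq/row",np.abs(np.diff(Q,axis=0)).max(0).round(2))
rows=np.array([row(*P[i],*P[i+1]) for i in range(N)]);print(np.abs(rows).max(0).round(2))
E
python3 sim.py
```

```text
0.0 [0.55 0.07 0.22] [-0.17  0.71  0.05  1.4  -0.19  1.54  1.32] 0.0 minz 0.22
0.1 [0.58 0.   0.24] [-0.34  0.76  0.23  1.31  0.06  1.59  1.01] 0.0 minz 0.212
0.2 [ 0.61 -0.06  0.26] [-0.47  0.82  0.39  1.33  0.3   1.53  0.77] 0.0 minz 0.205
0.3 [ 0.63 -0.12  0.27] [-0.6   0.87  0.54  1.46  0.53  1.36  0.51] 0.0 minz 0.205
0.4 [ 0.64 -0.19  0.29] [-0.7   0.92  0.7   1.67  0.81  1.08  0.18] 0.0 minz 0.215
0.5 [ 0.66 -0.24  0.3 ] [-0.78  1.01  0.88  1.91  1.22  0.74 -0.33] 0.0 minz 0.224
0.6 [ 0.67 -0.25  0.3 ] [-0.73  0.99  0.85  2.11  1.93  0.78 -1.07] 0.0 minz 0.225
0.7 [ 0.68 -0.25  0.29] [-0.53  0.88  0.71  2.25  2.5   1.03 -1.45] 0.0 minz 0.217
0.8 [ 0.68 -0.25  0.28] [-0.28  0.77  0.63  2.3   3.04  1.14 -1.65] 0.0 minz 0.205
0.9 [ 0.66 -0.24  0.25] [-0.05  0.71  0.57  2.27  3.56  1.12 -1.84] 0.0 minz 0.176
1.0 [ 0.63 -0.22  0.19] [ 0.11  0.71  0.54  2.22  4.02  1.08 -2.08] 0.0 minz 0.128
max dq/row [0.06 0.03 0.05 0.06 0.19 0.09 0.2 ]
[0.86 0.79 0.73 0.84 0.77 0.85]
```

Call:
move_arm(
  plan=[
    [[0.5,0,-0.87,0,0,0,-1],[0.5,0,-0.87,0,0,0,-1],[0.5,0,-0.87,0,0,0,-1],[0.5,0,-0.87,0,0,0,-1],[0.5,0,-0.87,0,0,0,-1],[0.5,0,-0.87,0,0,0,-1],[0.5,0,-0.87,0,0,0,-1],[0.5,0,-0.87,0,0,0,-1],[0.5,0,-0.87,0,0,0,-1],[0.5,0,-0.87,0,0,0,-1]],
  ],
  grip_force=80,
)

```text
clock: 7.25
position: [0.5483, 0.0727, 0.2054]
tool_rot: [3.141, -0.523, 2.963]
force: [-0.2, -0.2, -2.5]
grip_width: 0.0657
finger_force: 90.5
```

Lifted, with the -2.5 N load showing the module is held. The carry path is feasible, so I'll generate it as blocks of 5 equal rows and re-aim from the measured pose as I go.

```bash
cat > way.py <<'E'
from path import *
from scipy.interpolate import PchipInterpolator as I
import os,sys
if not os.path.exists("way.json"):
    q=q0;xB,TB=tool_for(-.015,.12);qB,e=ik(xB,TB,np.array([.6,.9,-.2,1.8,3.6,1.1,-1.8]))
    px=I([0,.3,.55,.8,1],np.vstack([x0,[[.63,-.12,.27],[.66,-.25,.30],[.68,-.25,.28]],xB]))
    json.dump([[list(px(t)),list(fk(q0+(qB-q0)*t,p,sg)[1].as_quat())] for t in np.linspace(0,1,11)],open("way.json","w"))
W=json.load(open("way.json"));k=int(sys.argv[1]);n=int(sys.argv[2]);nb=int(sys.argv[3]) if len(sys.argv)>3 else 5
def screw(xa,Ta,xb,Tb,n):
    w=(Ta.inv()*Tb).as_rotvec()/n;d=np.zeros(3)
    # shift in current tool axes then turn: sum_i exp(w i) s = total
    A=sum(R.from_rotvec(w*i).as_matrix() for i in range(n));s=np.linalg.solve(A,Ta.inv().apply(xb-xa))
    return np.r_[s/.02,np.rad2deg(w)/6]
xa,Ta=x0,T0
print("q",np.round(q0,2),"x",np.round(x0,3),"err to way",np.round((x0-W[k][0])*1000,1),np.round(np.rad2deg((T0.inv()*R.from_quat(W[k][1])).as_rotvec()),1))
for j in range(k+1,min(k+n,len(W)-1)+1):
    xb,Tb=np.array(W[j][0]),R.from_quat(W[j][1]);print(np.round(screw(xa,Ta,xb,Tb,nb),2).tolist());xa,Ta=xb,Tb
E
python3 log.py >/dev/null; python3 way.py 0 4
```

```text
q [-0.17  0.73  0.05  1.41 -0.18  1.51  1.32] x [0.548 0.073 0.205] err to way [0. 0. 0.] [ 0.  0. -0.]
[-0.37, -0.64, -0.34, 0.65, -0.28, 0.61]
[-0.52, -0.53, -0.03, 0.53, -0.44, 0.49]
[-0.5, -0.35, 0.24, 0.34, -0.56, 0.37]
[-0.41, -0.27, 0.5, 0.11, -0.61, 0.28]
```

Call:
move_arm(
  plan=[
    [[-0.37,-0.64,-0.34,0.65,-0.28,0.61,-1],[-0.37,-0.64,-0.34,0.65,-0.28,0.61,-1],[-0.37,-0.64,-0.34,0.65,-0.28,0.61,-1],[-0.37,-0.64,-0.34,0.65,-0.28,0.61,-1],[-0.37,-0.64,-0.34,0.65,-0.28,0.61,-1],[-0.52,-0.53,-0.03,0.53,-0.44,0.49,-1],[-0.52,-0.53,-0.03,0.53,-0.44,0.49,-1],[-0.52,-0.53,-0.03,0.53,-0.44,0.49,-1],[-0.52,-0.53,-0.03,0.53,-0.44,0.49,-1],[-0.52,-0.53,-0.03,0.53,-0.44,0.49,-1]],
  ],
)

```text
clock: 8.25
position: [0.6095, -0.0609, 0.252]
tool_rot: [-2.383, 0.032, 2.583]
force: [0.0, 1.2, -4.0]
grip_width: 0.0658
finger_force: 90.7
```

```bash
python3 log.py >/dev/null; python3 way.py 2 4
```

```text
q [-0.48  0.81  0.39  1.34  0.3   1.53  0.78] x [ 0.61  -0.061  0.252] err to way [ 0.1 -0.6 -0.4] [-0.3 -0.1 -0.2]
[-0.5, -0.35, 0.24, 0.33, -0.56, 0.37]
[-0.41, -0.27, 0.5, 0.11, -0.61, 0.28]
[-0.21, -0.18, 0.5, -0.14, -0.57, 0.2]
[-0.05, 0.03, 0.12, -0.35, -0.44, 0.16]
```

The controller matches my simulation (same joint path), so I continue.

Call:
move_arm(
  plan=[
    [[-0.5,-0.35,0.24,0.33,-0.56,0.37,-1],[-0.5,-0.35,0.24,0.33,-0.56,0.37,-1],[-0.5,-0.35,0.24,0.33,-0.56,0.37,-1],[-0.5,-0.35,0.24,0.33,-0.56,0.37,-1],[-0.5,-0.35,0.24,0.33,-0.56,0.37,-1],[-0.41,-0.27,0.5,0.11,-0.61,0.28,-1],[-0.41,-0.27,0.5,0.11,-0.61,0.28,-1],[-0.41,-0.27,0.5,0.11,-0.61,0.28,-1],[-0.41,-0.27,0.5,0.11,-0.61,0.28,-1],[-0.41,-0.27,0.5,0.11,-0.61,0.28,-1]],
  ],
)

```text
clock: 9.25
position: [0.6436, -0.1868, 0.2849]
tool_rot: [-2.019, 0.66, 2.909]
force: [-0.4, -0.2, -2.6]
grip_width: 0.0656
finger_force: 90.8
```

```bash
python3 log.py >/dev/null; python3 way.py 4 4
```

```text
q [-0.71  0.87  0.69  1.7   0.82  1.07  0.2 ] x [ 0.644 -0.187  0.285] err to way [-0.5 -0.4 -1.2] [ 0.1  0.  -0.2]
[-0.22, -0.18, 0.49, -0.13, -0.56, 0.2]
[-0.05, 0.03, 0.12, -0.35, -0.44, 0.16]
[0.02, 0.1, 0.07, -0.49, -0.26, 0.14]
[0.09, 0.07, 0.06, -0.56, -0.05, 0.14]
```

Call:
move_arm(
  plan=[
    [[-0.22,-0.18,0.49,-0.13,-0.56,0.2,-1],[-0.22,-0.18,0.49,-0.13,-0.56,0.2,-1],[-0.22,-0.18,0.49,-0.13,-0.56,0.2,-1],[-0.22,-0.18,0.49,-0.13,-0.56,0.2,-1],[-0.22,-0.18,0.49,-0.13,-0.56,0.2,-1],[-0.05,0.03,0.12,-0.35,-0.44,0.16,-1],[-0.05,0.03,0.12,-0.35,-0.44,0.16,-1],[-0.05,0.03,0.12,-0.35,-0.44,0.16,-1],[-0.05,0.03,0.12,-0.35,-0.44,0.16,-1],[-0.05,0.03,0.12,-0.35,-0.44,0.16,-1]],
  ],
)

```text
clock: 10.25
position: [0.6661, -0.2482, 0.2977]
tool_rot: [-1.769, 1.004, -2.704]
force: [0.4, -1.0, -3.0]
grip_width: 0.0664
finger_force: 90.9
```

```bash
python3 log.py >/dev/null; python3 way.py 6 4
```

```text
q [-0.8   1.01  0.95  2.14  1.97  0.68 -1.11] x [ 0.666 -0.248  0.298] err to way [ 0.9  1.8 -1.3] [ 0.2 -0.  -0.2]
[0.01, 0.07, 0.08, -0.49, -0.26, 0.13]
[0.09, 0.07, 0.06, -0.56, -0.05, 0.14]
[0.33, 0.16, -0.09, -0.55, 0.14, 0.15]
[0.62, 0.3, -0.12, -0.49, 0.29, 0.15]
```

Call:
move_arm(
  plan=[
    [[0.01,0.07,0.08,-0.49,-0.26,0.13,-1],[0.01,0.07,0.08,-0.49,-0.26,0.13,-1],[0.01,0.07,0.08,-0.49,-0.26,0.13,-1],[0.01,0.07,0.08,-0.49,-0.26,0.13,-1],[0.01,0.07,0.08,-0.49,-0.26,0.13,-1],[0.09,0.07,0.06,-0.56,-0.05,0.14,-1],[0.09,0.07,0.06,-0.56,-0.05,0.14,-1],[0.09,0.07,0.06,-0.56,-0.05,0.14,-1],[0.09,0.07,0.06,-0.56,-0.05,0.14,-1],[0.09,0.07,0.06,-0.56,-0.05,0.14,-1]],
  ],
)

```text
clock: 11.25
position: [0.6797, -0.2507, 0.282]
tool_rot: [-2.123, 1.18, -2.479]
force: [1.5, -0.6, -3.1]
grip_width: 0.0657
finger_force: 90.9
```

```bash
python3 log.py >/dev/null; python3 way.py 8 4
```

```text
q [-0.32  0.76  0.68  2.33  3.06  1.13 -1.67] x [ 0.68  -0.251  0.282] err to way [-0.3 -0.7  2. ] [ 0.1  0.  -0. ]
[0.34, 0.17, -0.09, -0.55, 0.14, 0.15]
[0.62, 0.3, -0.12, -0.49, 0.29, 0.15]
```

Call:
move_arm(
  plan=[
    [[0.34,0.17,-0.09,-0.55,0.14,0.15,-1],[0.34,0.17,-0.09,-0.55,0.14,0.15,-1],[0.34,0.17,-0.09,-0.55,0.14,0.15,-1],[0.34,0.17,-0.09,-0.55,0.14,0.15,-1],[0.34,0.17,-0.09,-0.55,0.14,0.15,-1],[0.62,0.3,-0.12,-0.49,0.29,0.15,-1],[0.62,0.3,-0.12,-0.49,0.29,0.15,-1],[0.62,0.3,-0.12,-0.49,0.29,0.15,-1],[0.62,0.3,-0.12,-0.49,0.29,0.15,-1],[0.62,0.3,-0.12,-0.49,0.29,0.15,-1]],
  ],
)

```text
clock: 12.25
position: [0.6264, -0.2159, 0.1939]
tool_rot: [3.129, 1.047, -3.011]
force: [1.4, 0.0, -3.5]
grip_width: 0.0661
finger_force: 90.9
```

```bash
python3 log.py >/dev/null; cat > rel.py <<'E'
# usage: rel.py dx dy dz(mm, module vs final) n rows
from path import *;import sys
from scipy.spatial.transform import Rotation as R
dx,dy,dz=[float(a)/1000 for a in sys.argv[1:4]];n=int(sys.argv[4])
xb,Tb=tool_for(dx,dz,dy);w=(T0.inv()*Tb).as_rotvec()/n
A=sum(R.from_rotvec(w*i).as_matrix() for i in range(n));sh=np.linalg.solve(A,T0.inv().apply(xb-x0))/.02
M=T0*Gm;o=x0+T0.apply(gt)-O
print("q",np.round(q0,2),"module in bay mm",np.round([o@bx*1e3,o@by*1e3,o[2]*1e3],1),"tilt",np.round(np.rad2deg((MF.inv()*M).as_rotvec()),2),"F",np.round(s["force"],1))
print("row",np.round(np.r_[sh,np.rad2deg(w)/6],3).tolist())
E
python3 rel.py -8 0 15 10
python3 - <<'E'
from h import *
from workcell import *
f={n:grab_frame(n) for n in("scene","top","wrist")}
for n in f:np.savez(f"pics/{n}1.npz",**f[n])
c=[cv2.resize(f["scene"]["color"][90:230,90:300],None,fx=2.4,fy=2.4),f["wrist"]["color"]]
h=384;c=[cv2.resize(i,(int(i.shape[1]*300/i.shape[0]),300)) for i in c]
cv2.imwrite("pics/d.png",cv2.cvtColor(cv2.hconcat(c)[:,:800],4))
E
```

```text
q [ 0.1   0.69  0.54  2.25  4.01  1.09 -2.06] module in bay mm [ 14.5  -0.  173.7] tilt [-0.02  0.07 -0.04] F [ 1.4  0.  -3.5]
row [0.439, -0.003, 0.297, 0.0, -0.001, -0.001]
```

View pics/d.png

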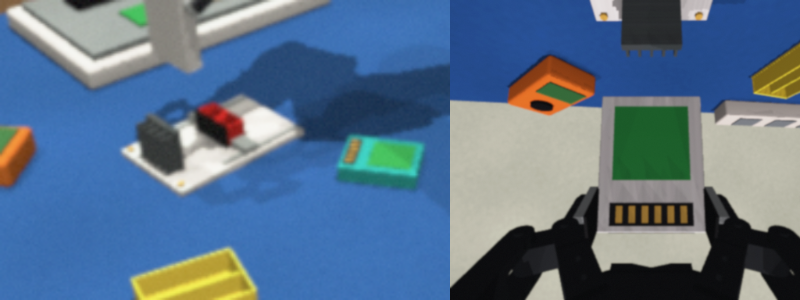

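The left half (scene) shows the module held over the bay. The right half (wrist) shows it held straight, its label at about (650,145) in line with the plate at (650,30). I'll check for slip numerically, then lower.

```bash
python3 - <<'E'
from h import *
for im in(cv2.cvtColor(cv2.imread("pics/w3.png"),4),np.load("pics/wrist1.npz")["color"]):
    h=cv2.cvtColor(im,cv2.COLOR_RGB2HSV);g=((h[...,0]>50)&(h[...,0]<80)&(h[...,1]>100)).astype(np.uint8);k=comp(g>0,(256,190))
    print(cv2.boundingRect(k),cv2.minAreaRect(cv2.findNonZero(k)))
E
```

```text
(208, 137, 99, 93) ((257.0, 182.99996948242188), (97.99998474121094, 91.99998474121094), -0.0)
(208, 137, 99, 93) ((257.0, 183.0), (92.0, 98.0), 90.0)
```

Call:
move_arm(
  plan=[
    [[0.44,0,0.3,0,0,0,-1],[0.44,0,0.3,0,0,0,-1],[0.44,0,0.3,0,0,0,-1],[0.44,0,0.3,0,0,0,-1],[0.44,0,0.3,0,0,0,-1],[0.44,0,0.3,0,0,0,-1],[0.44,0,0.3,0,0,0,-1],[0.44,0,0.3,0,0,0,-1],[0.44,0,0.3,0,0,0,-1],[0.44,0,0.3,0,0,0,-1]],
  ],
)

```text
clock: 13.4
position: [0.6339, -0.2148, 0.0853]
tool_rot: [3.132, 1.045, -3.011]
force: [0.2, 0.2, -3.3]
grip_width: 0.0662
finger_force: 90.9
```

```bash
python3 log.py >/dev/null;python3 rel.py -6 0 2 5
```

```text
q [ 0.14  0.95  0.46  2.23  3.84  1.25 -1.91] module in bay mm [22.   0.  65.1] tilt [-0.15  0.19  0.04] F [ 0.2  0.2 -3.3]
row [0.078, -0.001, 0.068, -0.005, -0.006, -0.001]
```

Call:
move_arm(
  plan=[
    [[0.096,0,0.055,0,0,0,-1],[0.096,0,0.055,0,0,0,-1],[0.096,0,0.055,0,0,0,-1],[0.096,0,0.055,0,0,0,-1],[0.078,0,0.045,0,0,0,-1],[0.01,0,0.006,0,0,0,-1],[0.01,0,0.006,0,0,0,-1],[0.01,0,0.006,0,0,0,-1],[0.01,0,0.006,0,0,0,-1],[0,0,0,0,0,0,-1]],
  ],
)

```text
clock: 14.4
position: [0.6338, -0.2148, 0.0747]
tool_rot: [3.132, 1.045, -3.011]
force: [-0.0, 0.2, -3.9]
grip_width: 0.066
finger_force: 90.8
```

```bash
python3 log.py >/dev/null;python3 rel.py 0 0 0 5
```

```text
q [ 0.15  0.97  0.45  2.22  3.83  1.27 -1.9 ] module in bay mm [21.9  0.1 54.5] tilt [-0.14  0.19  0.04] F [-0.   0.2 -3.9]
row [-0.028, -0.001, 0.077, -0.005, -0.006, -0.001]
```

Call:
move_arm(
  plan=[
    [[0.013,0,0.0075,0,0,0,-1],[0.013,0,0.0075,0,0,0,-1],[0.013,0,0.0075,0,0,0,-1],[0.013,0,0.0075,0,0,0,-1],[-0.025,0,0.043,0,0,0,-1],[-0.025,0,0.043,0,0,0,-1],[-0.025,0,0.043,0,0,0,-1],[-0.025,0,0.043,0,0,0,-1],[-0.025,0,0.043,0,0,0,-1],[0,0,0,0,0,0,-1]],
  ],
)

```text
clock: 15.4
position: [0.639, -0.2143, 0.0742]
tool_rot: [3.133, 1.046, -3.01]
force: [-3.6, 0.0, 6.3]
grip_width: 0.0661
finger_force: 91.6
```

```bash
python3 log.py >/dev/null;python3 rel.py 0 0 0 5
```

```text
q [ 0.14  0.97  0.45  2.21  3.82  1.26 -1.91] module in bay mm [27.2 -0.2 54. ] tilt [-0.15  0.09  0.07] F [-3.6  0.   6.3]
row [-0.005, 0.002, 0.029, -0.006, -0.003, -0.001]
```

Call:
move_arm(
  plan=[
    [[-0.0125,0,0.0215,0,0,0,-1],[-0.0125,0,0.0215,0,0,0,-1],[-0.0125,0,0.0215,0,0,0,-1],[-0.0125,0,0.0215,0,0,0,-1],[-0.0125,0,0.0215,0,0,0,-1],[0,0,0,0,0,0,-1],[0,0,0,0,0,0,-1],[0,0,0,0,0,0,-1],[0,0,0,0,0,0,-1],[0,0,0,0,0,0,-1]],
  ],
)

```text
clock: 16.4
position: [0.6414, -0.214, 0.0742]
tool_rot: [3.133, 1.046, -3.01]
force: [-3.5, -0.3, 6.5]
grip_width: 0.066
finger_force: 91.6
```

```bash
python3 log.py >/dev/null;python3 rel.py 0 0 0 5
```

```text
q [ 0.14  0.97  0.45  2.21  3.82  1.25 -1.91] module in bay mm [29.6 -0.2 54. ] tilt [-0.16  0.1   0.07] F [-3.5 -0.3  6.5]
row [0.007, 0.002, 0.009, -0.006, -0.003, -0.001]
```

Call:
move_arm(
  plan=[
    [[-0.0125,0,0.0215,0,0,0,-1],[-0.0125,0,0.0215,0,0,0,-1],[-0.0125,0,0.0215,0,0,0,-1],[0,0,0,0,0,0,-1],[0,0,0,0,0,0,-1],[0,0,0,0,0,0,-1],[0,0,0,0,0,0,-1],[0,0,0,0,0,0,-1],[0,0,0,0,0,0,-1],[0,0,0,0,0,0,-1]],
  ],
)

```text
clock: 17.4
position: [0.6422, -0.2139, 0.0742]
tool_rot: [3.133, 1.045, -3.011]
force: [-13.5, 0.4, 13.3]
grip_width: 0.0659
finger_force: 93.2
```

```bash
python3 log.py >/dev/null;python3 rel.py 0 0 0 5
python3 - <<'E'
from h import *
from workcell import *
f=grab_frame("scene");np.savez("pics/scene2.npz",**f)
w=grab_frame("wrist")["color"]
c=[f["color"][100:200,120:260],w]
c=[cv2.resize(i,(int(i.shape[1]*320/i.shape[0]),320),interpolation=cv2.INTER_CUBIC) for i in c]
cv2.imwrite("pics/e.png",cv2.cvtColor(cv2.hconcat(c)[:,:800],4))
E
```

```text
q [ 0.14  0.97  0.45  2.21  3.82  1.25 -1.91] module in bay mm [30.3 -0.3 54. ] tilt [-0.18  0.13  0.06] F [-13.5   0.4  13.3]
row [0.011, 0.002, 0.002, -0.006, -0.004, -0.001]
```

View pics/e.png

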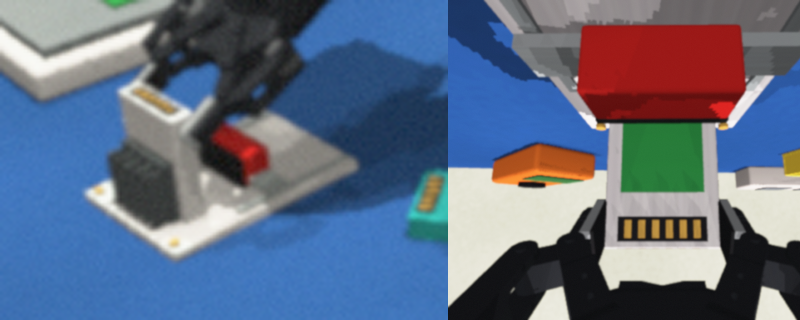

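The left half shows the module upright against the finned plate with its contacts up. The right half shows it in line with the jaw (660,70), label facing the jaw. Plate contact came at bay x = 30.3 mm with a force step, as expected. Releasing now and backing off along the tool axis.

Call:
move_arm(
  plan=[
    [[0,0,0,0,0,0,0.6],[0,0,0,0,0,0,0.8],[0,0,0,0,0,0,1],[0,0,0,0,0,0,1],[0,0,0,0,0,0,1],[0,0,0,0,0,0,1],[0,0,-0.3,0,0,0,1],[0,0,-0.6,0,0,0,1],[0,0,-0.8,0,0,0,1],[0,0,-1,0,0,0,1]],
  ],
)

```text
clock: 18.5
position: [0.595, -0.2202, 0.1012]
tool_rot: [3.132, 1.044, -3.011]
force: [-0.8, -0.2, 0.3]
grip_width: 0.0852
finger_force: 0.0
```

Call:
move_arm(
  plan=[
    [[0,0,-1,0,0,0,1],[0,0,-1,0,0,0,1],[-0.5,0,-0.6,0,0,0,1],[-0.8,0,-0.6,0,0,0,1],[-0.8,0,-0.6,0,0,0,1],[0,0,0,0,0,0,1],[0,0,0,0,0,0,1],[0,0,0,0,0,0,1],[0,0,0,0,0,0,1],[0,0,0,0,0,0,1]],
  ],
)

```text
clock: 19.5
position: [0.5521, -0.2265, 0.1744]
tool_rot: [3.131, 1.044, -3.012]
force: [0.6, 0.8, 0.3]
grip_width: 0.0854
finger_force: 0.0
```

```bash
python3 log.py; python3 - <<'E'
from h import *
from workcell import *
s=observe();f=grab_frame("top");np.savez("pics/top2.npz",**f)
w=grab_frame("wrist");np.savez("pics/w4.npz",pos=s["position"],rot=s["tool_rot"],**w)
c=[f["color"][100:260,320:480],w["color"]]
c=[cv2.resize(i,(int(i.shape[1]*320/i.shape[0]),320),interpolation=cv2.INTER_CUBIC) for i in c]
cv2.imwrite("pics/f.png",cv2.cvtColor(cv2.hconcat(c)[:,:800],4))
E
```

```text
clock 19.5
qpos [ 0.1928  0.728   0.5707  2.3783  4.0543  1.2428 -1.9413]
position [ 0.5521 -0.2265  0.1744]
tool_rot [ 3.1312  1.0436 -3.0116]
force [0.5644 0.8149 0.3147]
grip_width 0.0854
finger_force 0.0
```

View pics/f.png

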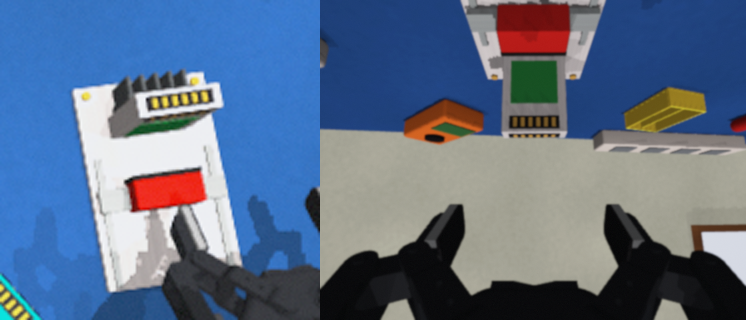

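The left half (top view) shows the module standing at the plate with its contacts visible at (180,100). The jaw is at (165,190), still away from it. The right half (wrist) confirms the module is upright and alone. Next I plan the jaw push with shut fingers.

```bash
python3 - <<'E'
from path import *
for a in(30,45,60,75,90):
    T=toolR(np.deg2rad(a));q=q0
    for bxx,z in((-.085,.1),(-.085,.024),(-.06,.024),(-.02,.024)):
        q,e=ik(O+bx*bxx+np.array([0,0,z]),T,q);print(a,bxx,z,np.round(q,2),round(e,4))
d=x0-O;print("now bay",d@bx,d@by,d[2])
from h import *
f=dict(np.load("pics/top2.npz"));h=cv2.cvtColor(f["color"],cv2.COLOR_RGB2HSV)
r=((h[...,0]<8)|(h[...,0]>172))&(h[...,1]>150)&(h[...,2]>180)
k=comp(r,(403,195));rr=rect(k,f,.038);b=np.array(rr[1])/1000-O[:2];print("jaw bay",np.round(b@bx[:2],3),np.round(b@by[:2],3))
E
```

```text
30 -0.085 0.1 [ 0.29  0.95  0.49  2.37  3.97  1.41 -1.78] 0.0
30 -0.085 0.024 [ 0.33  1.13  0.42  2.33  3.89  1.5  -1.68] 0.0
30 -0.06 0.024 [ 0.3   1.12  0.4   2.29  3.85  1.45 -1.72] 0.0
30 -0.02 0.024 [ 0.25  1.1   0.39  2.23  3.81  1.37 -1.77] 0.0
45 -0.085 0.1 [ 0.12  0.8   0.61  2.3   4.14  1.02 -2.06] 0.0
45 -0.085 0.024 [ 0.16  0.99  0.54  2.29  3.99  1.13 -1.92] 0.0
45 -0.06 0.024 [ 0.13  0.98  0.53  2.25  3.98  1.09 -1.96] 0.0
45 -0.02 0.024 [ 0.09  0.97  0.52  2.18  3.97  1.02 -2.03] 0.0
60 -0.085 0.1 [-0.22  0.97  1.05  2.19  4.41  1.08 -2.52] 0.0174
60 -0.085 0.024 [-0.17  1.11  0.95  2.19  4.26  1.1  -2.42] 0.0
60 -0.06 0.024 [-0.19  1.11  0.94  2.14  4.27  1.07 -2.48] 0.0
60 -0.02 0.024 [-0.14  1.01  0.79  2.06  4.32  0.87 -2.52] 0.0
75 -0.085 0.1 [ 0.27  0.55  0.11  2.2   4.41  0.16 -2.39] 0.1679
75 -0.085 0.024 [ 0.32  0.7   0.07  2.14  4.41  0.16 -2.37] 0.0947
75 -0.06 0.024 [ 0.28  0.72  0.08  2.1   4.41  0.16 -2.4 ] 0.1103
75 -0.02 0.024 [ 0.23  0.75  0.1   2.04  4.41  0.16 -2.44] 0.1368
90 -0.085 0.1 [-0.    0.61  0.37  2.21  4.41  0.16 -2.46] 0.3445
90 -0.085 0.024 [ 0.07  0.75  0.3   2.15  4.41  0.16 -2.46] 0.2693
90 -0.06 0.024 [ 0.05  0.76  0.3   2.11  4.41  0.16 -2.49] 0.2908
90 -0.02 0.024 [ 0.03  0.79  0.29  2.05  4.41  0.16 -2.52] 0.326
now bay -0.0635020565874174 -0.00010135450472062608 0.17459164322218954
jaw bay [-0.059 -0.06  -0.033 -0.033] [ 0.029 -0.028 -0.028  0.029]
```

Call:
move_arm(
  plan=[
    [[0.77,0,0.14,0,0,0,-1],[0.77,0,0.14,0,0,0,-1],[0.77,0,0.14,0,0,0,-1],[0.77,0,0.14,0,0,0,-1],[0.77,0,0.14,0,0,0,-1],[0,0,0,0,0.82,0,-1],[0,0,0,0,0.82,0,-1],[0,0,0,0,0.82,0,-1],[0,0,0,0,0,0,-1],[0,0,0,0,0,0,-1]],
  ],
  grip_force=20,
)

```text
clock: 20.6
position: [0.5263, -0.2294, 0.1018]
tool_rot: [3.135, 0.789, -3.006]
force: [-0.4, 0.1, -0.3]
grip_width: 0.0001
finger_force: 0.0
```

```bash
cat > tcp.py <<'E'
from path import *
d=x0-O;print("q",np.round(q0,2),"tcp bay mm",np.round([d@bx*1e3,d@by*1e3,d[2]*1e3],1),"rot err to 45",np.round(np.rad2deg((T0.inv()*toolR(np.pi/4)).as_rotvec()),2),"F",np.round(s["force"],1),"w",s["grip_width"])
E
python3 tcp.py
```

```text
q [ 0.12  0.77  0.61  2.34  4.14  1.03 -2.04] tcp bay mm [-89.5   0.8 101.8] rot err to 45 [ 0.15  0.23 -0.23] F [-0.4  0.1 -0.3] w 9.425552725692218e-05
```

Call:
move_arm(
  plan=[
    [[0.57,-0.04,0.57,0,0,0,-1],[0.57,0,0.57,0,0,0,-1],[0.57,0,0.57,0,0,0,-1],[0.57,0,0.57,0,0,0,-1],[0.35,0,0.35,0,0,0,-1],[0.2,0,0.2,0,0,0,-1],[0,0,0,0,0,0,-1],[-0.2,0,0.2,0,0,0,-1],[-0.2,0,0.2,0,0,0,-1],[0,0,0,0,0,0,-1]],
  ],
)

```text
clock: 21.6
position: [0.5386, -0.2284, 0.0223]
tool_rot: [3.136, 0.789, -3.006]
force: [-0.3, 0.2, -0.4]
grip_width: 0.0001
finger_force: 0.0
```

```bash
python3 tcp.py
```

```text
q [ 0.15  0.97  0.53  2.31  3.98  1.13 -1.92] tcp bay mm [-77.2  -0.   22.3] rot err to 45 [ 0.12  0.19 -0.22] F [-0.3  0.2 -0.4] w 0.00010067941942186999
```

Call:
move_arm(
  plan=[
    [[-0.15,0,0.15,0,0,0,-1],[-0.15,0,0.15,0,0,0,-1],[-0.15,0,0.15,0,0,0,-1],[-0.15,0,0.15,0,0,0,-1],[-0.15,0,0.15,0,0,0,-1],[-0.15,0,0.15,0,0,0,-1],[-0.15,0,0.15,0,0,0,-1],[-0.12,0,0.12,0,0,0,-1],[-0.08,0,0.08,0,0,0,-1],[0,0,0,0,0,0,-1]],
  ],
)

```text
clock: 22.6
position: [0.5727, -0.2238, 0.0215]
tool_rot: [3.135, 0.787, -3.007]
force: [-0.6, -0.7, -0.1]
grip_width: -0.0
finger_force: 0.0
```

```bash
python3 tcp.py
```

```text
q [ 0.11  0.97  0.52  2.25  3.96  1.07 -1.98] tcp bay mm [-42.8  -0.2  21.5] rot err to 45 [ 0.11  0.11 -0.27] F [-0.6 -0.7 -0.1] w -4.6954537948785525e-05
```

```bash
python3 - <<'E'
from path import *
from h import *
from workcell import *
f=grab_frame("scene")
c=[cv2.resize(i,None,fx=4,fy=4,interpolation=cv2.INTER_CUBIC) for i in [f["color"][95:205,120:260]]]
cv2.imwrite("pics/g.png",cv2.cvtColor(c[0],4))
E
```

```text
(no output)
```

View pics/g.png

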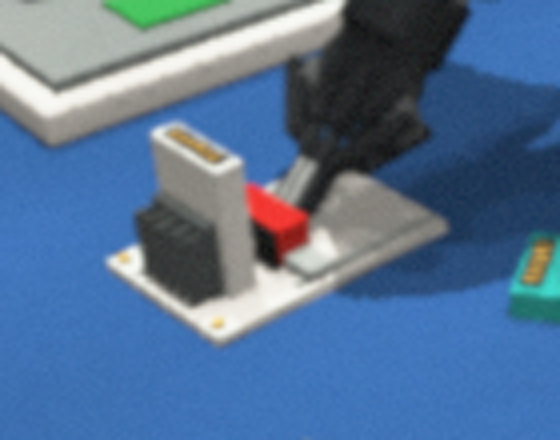

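The scene view shows the module upright against the plate. The red jaw at (275,225) has been pushed part way and the fingertips at (300,190) are behind it, with a gap still left. I keep pushing, with smaller steps near the end.

Call:
move_arm(
  plan=[
    [[-0.07,0,0.07,0,0,0,-1],[-0.07,0,0.07,0,0,0,-1],[-0.07,0,0.07,0,0,0,-1],[-0.07,0,0.07,0,0,0,-1],[-0.05,0,0.05,0,0,0,-1],[-0.03,0,0.03,0,0,0,-1],[-0.02,0,0.02,0,0,0,-1],[-0.02,0,0.02,0,0,0,-1],[-0.02,0,0.02,0,0,0,-1],[-0.02,0,0.02,0,0,0,-1]],
  ],
)

```text
clock: 23.65
position: [0.5846, -0.2222, 0.0214]
tool_rot: [3.135, 0.787, -3.008]
force: [-4.2, -0.2, 0.1]
grip_width: 0.0
finger_force: 2.0
```

```bash
python3 tcp.py
```

```text
q [ 0.1   0.97  0.52  2.23  3.96  1.05 -2.  ] tcp bay mm [-30.7  -0.4  21.4] rot err to 45 [ 0.09  0.08 -0.3 ] F [-4.2 -0.2  0.1] w 2.0454230557606584e-05
```

Call:
move_arm(
  plan=[
    [[-0.015,0,0.015,0,0,0,-1],[-0.015,0,0.015,0,0,0,-1],[-0.015,0,0.015,0,0,0,-1],[-0.015,0,0.015,0,0,0,-1],[-0.015,0,0.015,0,0,0,-1],[0,0,0,0,0,0,-1],[0,0,0,0,0,0,-1],[0,0,0,0,0,0,-1],[0,0,0,0,0,0,-1],[0,0,0,0,0,0,-1]],
  ],
)

```text
clock: 24.65
position: [0.5868, -0.2219, 0.0215]
tool_rot: [3.135, 0.787, -3.007]
force: [-2.7, 0.6, -1.5]
grip_width: 0.0001
finger_force: 1.2
```

```bash
python3 tcp.py
```

```text
q [ 0.1   0.96  0.52  2.22  3.96  1.04 -2.  ] tcp bay mm [-28.5  -0.3  21.5] rot err to 45 [ 0.1   0.09 -0.29] F [-2.7  0.6 -1.5] w 9.239196172328681e-05
```

Call:
move_arm(
  plan=[
    [[-0.015,0,0.015,0,0,0,-1],[-0.015,0,0.015,0,0,0,-1],[-0.015,0,0.015,0,0,0,-1],[-0.015,0,0.015,0,0,0,-1],[0,0,0,0,0,0,-1],[0,0,0,0,0,0,-1],[0,0,0,0,0,0,-1],[0,0,0,0,0,0,-1],[0,0,0,0,0,0,-1],[0,0,0,0,0,0,-1]],
  ],
)

```text
clock: 25.65
position: [0.5884, -0.2216, 0.0215]
tool_rot: [3.135, 0.787, -3.007]
force: [-2.7, 0.5, -1.7]
grip_width: 0.0004
finger_force: 1.2
```

```bash
python3 tcp.py
```

```text
q [ 0.1   0.96  0.52  2.22  3.96  1.04 -2.01] tcp bay mm [-26.9  -0.4  21.5] rot err to 45 [ 0.09  0.09 -0.29] F [-2.7  0.5 -1.7] w 0.00039377279508896756
```

Call:
move_arm(
  plan=[
    [[-0.015,0,0.015,0,0,0,-1],[-0.015,0,0.015,0,0,0,-1],[-0.015,0,0.015,0,0,0,-1],[-0.015,0,0.015,0,0,0,-1],[-0.015,0,0.015,0,0,0,-1],[0,0,0,0,0,0,-1],[0,0,0,0,0,0,-1],[0,0,0,0,0,0,-1],[0,0,0,0,0,0,-1],[0,0,0,0,0,0,-1]],
  ],
)

```text
clock: 26.65
position: [0.5897, -0.2215, 0.0213]
tool_rot: [3.135, 0.786, -3.008]
force: [-11.3, 0.7, 4.1]
grip_width: -0.0002
finger_force: 5.4
```

```bash
python3 tcp.py; python3 - <<'E'
from plan import *
from h import *
from workcell import *
f=grab_frame("scene");h=cv2.cvtColor(f["color"],cv2.COLOR_RGB2HSV)
r=(((h[...,0]<8)|(h[...,0]>172))&(h[...,1]>150)&(h[...,2]>80));r[:120]=0;r[175:]=0;r[:,:160]=0;r[:,240:]=0
k=max(cv2.findContours(r.astype(np.uint8),0,2)[0],key=cv2.contourArea)[:,0]
w=ray(f,k,.038)-O;print("red top-plane bay mm x",np.round(sorted(w@bx*1e3)[::6]),"y",np.round(sorted(w@by*1e3)[::6]),len(k))
E
```

```text
q [ 0.09  0.96  0.52  2.22  3.96  1.03 -2.01] tcp bay mm [-25.6  -0.4  21.3] rot err to 45 [ 0.08  0.02 -0.33] F [-11.3   0.7   4.1] w -0.00023273155980973583
red top-plane bay mm x [-20. -15.   5.  12.] y [-1. 14. 40. 52.] 20
```

The force jumped to 11 N at the expected jaw position (back at -20, face at about +10 mm), so the jaw is clamping. Backing off now.

Call:
move_arm(
  plan=[
    [[0.1,0,-0.1,0,0,0,-1],[0.2,0,-0.2,0,0,0,-1],[0.4,0,-0.4,0,0,0,-1],[0,0,-1,0,0,0,-1],[0,0,-1,0,0,0,-1],[0,0,-1,0,0,0,-1],[-0.5,0,-1,0,0,0,-1],[-0.5,0,-1,0,0,0,-1],[0,0,0,0,0,0,-1],[0,0,0,0,0,0,-1]],
  ],
)

```text
clock: 27.7
position: [0.5147, -0.2324, 0.1066]
tool_rot: [3.135, 0.788, -3.008]
force: [0.5, 1.1, 1.1]
grip_width: -0.0001
finger_force: 0.0
```

```bash
python3 tcp.py; python3 - <<'E'
from plan import *
from h import *
from workcell import *
f=grab_frame("top");h=cv2.cvtColor(f["color"],cv2.COLOR_RGB2HSV)
r=(((h[...,0]<8)|(h[...,0]>172))&(h[...,1]>150)&(h[...,2]>150));r[:130]=0;r[250:]=0;r[:,:350]=0
k=max(cv2.findContours(r.astype(np.uint8),0,1)[0],key=cv2.contourArea)[:,0];w=ray(f,k,.038)-O
print("jaw x",np.round([(w@bx).min()*1e3,(w@bx).max()*1e3]),"y",np.round([(w@by).min()*1e3,(w@by).max()*1e3]))
g=((h[...,0]>18)&(h[...,0]<32)&(h[...,1]>110)&(h[...,2]>120));g[:125]=0;g[190:]=0;g[:,:370]=0;g[:,445:]=0
k=cv2.findNonZero(g.astype(np.uint8))[:,0];w=ray(f,k,.098)-O
r2=cv2.minAreaRect((w[:,:2]*1000).astype(np.float32));print("gold bay",np.round([np.median(w@bx)*1e3,np.median(w@by)*1e3]),r2,len(k))
a=np.array(f["color"]);b=np.load("pics/top0.npz")["color"]
for n,(x,y,ww,hh) in dict(failed=(90,205,70,75),driver=(135,70,40,120),tray=(235,65,60,75)).items():
    print(n,"mean diff",np.abs(a[y:y+hh,x:x+ww].astype(int)-b[y:y+hh,x:x+ww]).mean().round(2))
E
```

```text
q [ 0.14  0.75  0.62  2.36  4.16  1.03 -2.03] tcp bay mm [-101.4   -0.7  106.6] rot err to 45 [ 0.08  0.15 -0.3 ] F [0.5 1.1 1.1] w -5.126501047943024e-05
jaw x [-21.   6.] y [-29.  30.]
gold bay [21. -4.] ((25.202672958374023, 2.9473838806152344), (19.12924575805664, 44.708587646484375), 7.743314266204834) 113
failed mean diff 4.5
driver mean diff 4.14
tray mean diff 3.57
```

```bash
python3 -c "
from workcell import job_done
print(job_done())"
```

```text
the job is handed in; nothing more can be done
None
```

I handed the job in at about 28 s; no verdict came back. Going by the last camera and force readings, the green-label module stands contacts up against the cooling plate, centred, the jaw is pushed against its label face, and the arm is clear, with no sign that the failed module, screwdriver or tray moved.

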